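Set a tote divider for a long tube and a short T-piece

ROBOT

A 6-joint arm with a two-finger parallel gripper is mounted at the origin on the work surface. World frame = base frame: x ahead of the robot, y to its left, z up, the work surface at z = 0. Lengths are in mm, angles in rad, forces in N, time in s.
With the tool pointing down it reaches from about 300 to 775 mm from the base axis. Payload 14.6 kg.
Tool frame: the origin (TCP) lies at the very end of the fingers, on their centre line; the grasp point (between the pads) lies 19 mm behind it; z points along the fingers, y is the line along which they close (so a half turn about z gives the same grasp; the last joint's range is limited). The gripper opens to 94 mm and grips with 3 to 60 N. Pads are 16 mm wide; open, the fingers measure 119 mm over their backs; the gripper's body (75 mm by 177 mm) begins 78 mm behind the grasp point.
Start: joints at [-1.248, 0.3, 1.521, -0, 1.321, -0.067], TCP at [208.994, -508.734, 205.446] pointing down, gripper open.
Joint ranges: [-3.03, 3.03], [-0.79, 2.21], [0.23, 2.52], [-1.04, 4.18], [0, 3.07], [-2.55, 2.55]. Speed limits (rad/s): [2.22, 2.22, 2.57, 3.14, 3.14, 3.14].

INTERFACE

Orientations are given as [roll, pitch, yaw] about the fixed x, y, z axes, in that order (R = Rz(yaw) Ry(pitch) Rx(roll)).
In Python, from cell import manip, eyes, ticket gives the robot as it stands. The module is installed in compiled form; this text tells all that it offers.
- The arm moves only by the tool arm_command, never from a script. Its argument "plan" is a list of rows, each a list of 5 numbers: the opening, from -1 (shut) to 1 (fully open), then the shift along the tool's x, y, z in m, then the turn about the tool's z in rad. In form: [[jaw, dx, dy, dz, roll], ...]. A call has 1 to 20 rows; each row shifts and turns the commanded pose from where the row before left it, along the tool's axes as they then stand; what a row does not reach is not made up. A row lasts 1/8 s, in which the tool goes at most 62.5 mm and 10.7 degrees, less where a joint would pass 70% of its speed; a pose out of reach is approached as far as the arm can. A call is refused whole if a number of a shift passes 0.0625 or a number of a turn 0.188, either way. A call with a gripper value outside its range is refused whole. The fingers move at their own pace and stop on an object; "newtons" is the grip in N (left out, the last holds). Time passes only in rows, so rows that do not move let the fingers close. It gives the time, the measured TCP pose, the force, the opening and the grip force at its end, in the units of the state.
- manip.read_state(): the state, without advancing time (a new reading comes with each control period).
- eyes.camera(name): name is "side" or "top"; returns a dict with "img" (384x512x3 uint8, blue, green, red), "z_map" (384x512 float32, mm along the optical axis (not along the pixel's ray), 0 where there is no reading), "fx", "fy", "cx", "cy" (pixels), "eye" and "orientation" of the camera in the world. Camera axes: x right, y down, z forward; pixel columns grow to the right and rows downward; lengths in mm; the calibration is good to about 2 mm. A picture is of the moment at which its call begins.
- ticket.sign_off(): hands the job in; it is judged then, once.
The state is a dict: "clock": time; "joints": joint angles; "qd": joint speeds; "effort": joint torques, N m; "eef_pos": TCP position; "eef_rot": TCP orientation; "wrist_force": force on the tool from outside, world axes, zero at the start; "moment": the same for the moment, N m; "finger_gap": finger opening in mm; "finger_force": force on a finger pad.
Only numpy, scipy, OpenCV 4.12 (cv2) and the standard library are available. Lean on these libraries where they do the work, as an engineer would, in place of code of your own. Each camera call takes 0.05 s, during which the arm holds its last target. There are 200 camera calls.

TASK

Slide the tote's orange divider back so the steel tube fits lengthways in the bay at the green-tagged end, set the tube down flat in it, then slide the divider up to the tube by feel, pushing with about 15 to 20 N at the end and never ramming it, so the tube sits tight between divider and green end wall. Then set the copper-coloured T-piece down lengthways, web up, in the bay left at the red-tagged end. Set the parts down rather than dropping them, and leave the plate, brush and can alone.

Things in the scene. Friction and masses are not known exactly. Their poses are not given: they have to be found in the camera images.
- tote: Blue open parts tote, bolted down, 132 x 288 mm outside, 120 x 276 mm inside, its length along its own y axis; floor 5 mm thick, walls 6 mm thick, rim 40 mm above the table. Origin at the centre of its underside, at table height; z up.
- tab (a point): Centre of the grip tab of the orange divider, 60 mm above the table. The tab is 10 mm thick along the tote's y, 40 mm wide along the tote's x, from 38 to 76 mm above the table, on the divider's mid-plane. Axes as the tote's.
- green_mark (a point): Top of the green tag, 42 mm above the table, 80 mm wide with a 20 mm flange on top, outside the end wall of the tote where the tube belongs, on the tote's mid-line and 148 mm from its centre. It can be at either end.
- red_mark (a point): The same for the red tag, at the other end, where the T-piece belongs.
- bar_mid (a point): Centre of the steel square tube, 30 x 30 mm and 180 mm long along its own y axis, closed black ends, about 0.45 kg, lying on the table; this point is 15 mm above its underside.
- tee_mid (a point): Copper-coloured T-section piece, 80 mm long along its own y axis, about 0.4 kg, standing on its flange: flange 60 mm wide and 8 mm thick, upright web 8 mm thick up to 40 mm in the middle of the flange. This point is in the web, half-way along, 20 mm above the underside. Next to the tight tube its bay is 90 mm long.
- coupon: Bystander: flat aluminium test plate 75 x 100 x 8 mm, loose on the table; origin at the centre of its underside.
- brush: Bystander: hand brush lying on the table; loose.
- bottle: Bystander: yellow spray can, 60 mm across, 160 mm tall, standing; origin at the centre of its underside.
- bar: The same tube, given at another point: its origin at the centre of its underside, axes as point bar_mid.
- tee: The same T-piece, given at another point: its origin at the centre of its underside, axes as point tee_mid.
- divider: The orange divider, a plate 6 mm thick and 40 mm high across the tote, origin under its middle at table height, axes as the tote's. It slides along the tote's y, up to 100 mm either side of the middle, and stays where it is left. Its friction takes 5 N of any push, and the tube drags 1 to 4 N on the floor before it meets the end wall.
There are look-alikes about, which are no part of the job. There is more than one size of the tee; the job needs the largest.

How it is judged (in metres and radians):
On the way, in this order (a step that is already met when the one before it is completed fails the run):
1. the divider is slid back so that the green-end bay is longer than the tube (at least 183 mm) (((y of green_mark in the frame of tote above 0 m and y of tab in the frame of tote between -0.13 and -0.048 m) or (y of green_mark in the frame of tote below 0 m and y of tab in the frame of tote between 0.048 and 0.13 m))), for 0.1 s.
2. the tube lies flat and lengthways in the green-end bay (((y of green_mark in the frame of tote above 0 m and y of bar_mid in the frame of tote between 0.008 and 0.054 m and x of bar_mid in the frame of tote between -0.047 and 0.047 m and z of bar_mid in the frame of tote between 0.016 and 0.0235 m and angle between the y axis of bar_mid and the y axis of tote, either way round below 0.15 rad) or (y of green_mark in the frame of tote below 0 m and y of bar_mid in the frame of tote between -0.054 and -0.008 m and x of bar_mid in the frame of tote between -0.047 and 0.047 m and z of bar_mid in the frame of tote between 0.016 and 0.0235 m and angle between the y axis of bar_mid and the y axis of tote, either way round below 0.15 rad))), for 0.1 s.
3. the divider is pressed against the tube with more than 4 N (beyond its own friction), with the tube home against the green end wall (total play under 4 mm) (((y of green_mark in the frame of tote above 0 m and y of bar_mid in the frame of tote between 0.008 and 0.054 m and x of bar_mid in the frame of tote between -0.047 and 0.047 m and z of bar_mid in the frame of tote between 0.016 and 0.0235 m and angle between the y axis of bar_mid and the y axis of tote, either way round below 0.15 rad and y of tab in the frame of tote between -0.049 and -0.042 m and contact force between divider and bar above 4 N) or (y of green_mark in the frame of tote below 0 m and y of bar_mid in the frame of tote between -0.054 and -0.008 m and x of bar_mid in the frame of tote between -0.047 and 0.047 m and z of bar_mid in the frame of tote between 0.016 and 0.0235 m and angle between the y axis of bar_mid and the y axis of tote, either way round below 0.15 rad and y of tab in the frame of tote between 0.042 and 0.049 m and contact force between divider and bar above 4 N))).
At the end, for the whole second after the job is handed in: The tube lies flat and lengthways (within 0.15 rad) in the green-end bay, with the divider 42 to 49 mm from the tote's middle on the red side (tight is 45 mm); the T-piece stands flat on its flange, web up, lengthways (within 0.15 rad) in the red-end bay; both at rest (((y of green_mark in the frame of tote above 0 m and y of bar_mid in the frame of tote between 0.008 and 0.054 m and x of bar_mid in the frame of tote between -0.047 and 0.047 m and z of bar_mid in the frame of tote between 0.016 and 0.0235 m and angle between the y axis of each of bar_mid, tee_mid and the y axis of tote, either way round below 0.15 rad and y of tab in the frame of tote between -0.049 and -0.042 m and y of tee_mid in the frame of tote between -0.103 and -0.083 m and x of tee_mid in the frame of tote between -0.034 and 0.034 m and z of tee_mid in the frame of tote between 0.021 and 0.0285 m and angle between tee_mid's own z axis and vertical below 0.1 rad) or (y of green_mark in the frame of tote below 0 m and y of bar_mid in the frame of tote between -0.054 and -0.008 m and x of bar_mid in the frame of tote between -0.047 and 0.047 m and z of bar_mid in the frame of tote between 0.016 and 0.0235 m and angle between the y axis of each of bar_mid, tee_mid and the y axis of tote, either way round below 0.15 rad and y of tab in the frame of tote between 0.042 and 0.049 m and y of tee_mid in the frame of tote between 0.083 and 0.103 m and x of tee_mid in the frame of tote between -0.034 and 0.034 m and z of tee_mid in the frame of tote between 0.021 and 0.0285 m and angle between tee_mid's own z axis and vertical below 0.1 rad)) and linear speed of each of bar, tee below 0.02 m/s); the robot touches nothing.
It fails at once if the plate, brush or can is moved by more than 20 mm (distance of any of coupon, brush, bottle from where it was at the start of the episode above 0.02 m).
It fails at once if the divider is rammed against the tube with more than 60 N (contact force between divider and bar above 60 N).
It fails at once if the tube or the T-piece is dropped (falls free at more than 0.7 m/s) ((linear speed of bar above 0.7 m/s and contact force between bar and anything else below 0.05 N) or (linear speed of tee above 0.7 m/s and contact force between tee and anything else below 0.05 N)).
It also fails if it takes over 72 s, if anything falls off the work surface, if the arm or the gripper's body presses on something with over 40 N, if the wrist force passes 120 N, or if a joint passes its speed limit or range.

## Working session

There is one attempt and no reset: what is moved stays moved. The work goes in short steps, Python scripts to look and compute and a tool call to move; the robot and the scene stay as the last step left them, time stands still between calls to the robot, and variables do not carry over. Pictures are saved under pics/ and viewed, at most 10 in all, crops included, and the job is handed in when it is done.

Besides the shell and the picture viewer there is one more tool, called as name(argument=value, ...) on one line, values as JSON. arm_command: Moves the arm, as the interface text tells. Its arguments: {"type":"object","properties":{"plan":{"type":"array"},"newtons":{"type":"number"}},"required":["plan"]}

```bash
mkdir -p pics; cat > h.py <<'E'
import numpy as np, cv2
from cell import manip, eyes, ticket
from scipy.spatial.transform import Rotation as R
def cam(n):
    c=eyes.camera(n); return c
def rot(c):
    o=np.array(c["orientation"],float)
    return o if o.shape==(3,3) else R.from_euler('xyz',o).as_matrix()
def cloud(c):
    z=c["z_map"].astype(float); v,u=np.mgrid[:z.shape[0],:z.shape[1]]
    p=np.stack([(u-c["cx"])/c["fx"]*z,(v-c["cy"])/c["fy"]*z,z],-1)
    w=p@rot(c).T+np.array(c["eye"]); w[z==0]=np.nan
    return w
E
python3 - <<'E'
from h import *
for n in("top","side"):
    c=cam(n); cv2.imwrite(f"pics/{n}0.png",c["img"])
    print(n,c["fx"],c["fy"],c["cx"],c["cy"],c["eye"],c["orientation"])
    np.savez(f"{n}0.npz",w=cloud(c),img=c["img"])
print(manip.read_state())
E
```

```text
top 487.3090383124525 487.3090383124525 255.29842640241557 193.9667404634869 [ 262.26547695   12.02413899 1321.13631235] [-2.99202941 -0.01123806 -1.55929922]
side 376.0786771149146 376.0786771149146 255.13560942991802 193.6606670039845 [-16.7615761  460.92064952 807.05969726] [-2.41246078 -0.01922056 -2.28848654]
{'clock': 0.1, 'joints': array([-1.24760696e+00,  3.00402513e-01,  1.52151893e+00, -1.10226473e-05,
        1.32070534e+00, -6.66157081e-02]), 'qd': array([ 0.00061223, -0.0015703 , -0.0019513 , -0.00097917, -0.00036275,
       -0.00095718]), 'effort': array([ 2.58793072e-03, -5.32640934e+01, -3.53280258e+01,  7.10396119e-02,
        2.35141284e-02, -7.20576213e-05]), 'eef_pos': array([ 208.91546873, -508.52047497,  204.95024668]), 'eef_rot': array([-3.14056011e+00, -5.81850233e-05,  3.89807779e-01]), 'wrist_force': array([ 0.18098746, -0.11291965,  0.30391061]), 'moment': array([-0.020231  , -0.04445885, -0.01080827]), 'finger_force': 0.0, 'finger_gap': 94.20610354057068}
```

View pics/top0.png

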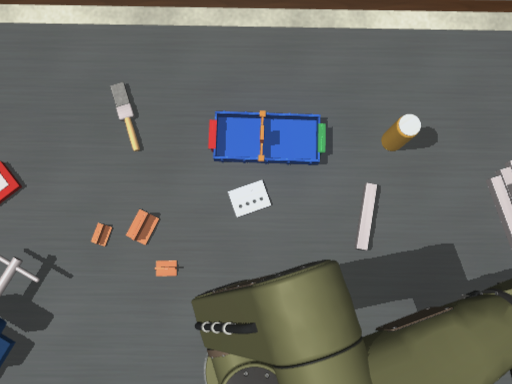

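View pics/side0.png

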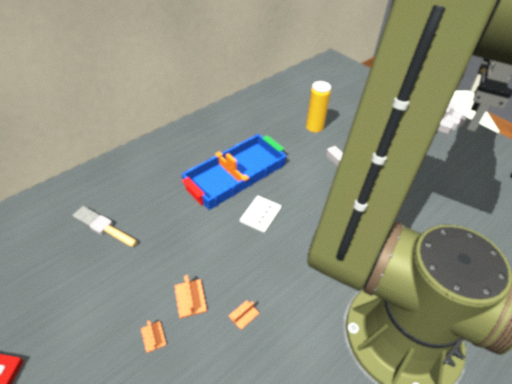

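The top view shows the tote at (267,137) with red at the left end and green at the right. The divider is at (263,135), a tube at (368,216), the largest tee at (143,227), and another pale bar at the right edge near (505,200). Next I'll measure these.

```bash
cat >> h.py <<'E'
def onz(c,uv,z):
    uv=np.atleast_2d(uv).astype(float)
    d=np.c_[(uv[:,0]-c["cx"])/c["fx"],(uv[:,1]-c["cy"])/c["fy"],np.ones(len(uv))]@rot(c).T
    e=np.array(c["eye"]); return e+d*((z-e[2])/d[:,2])[:,None]
def rect(p):
    (c,s,a)=cv2.minAreaRect(p[:,:2].astype(np.float32)); s=np.array(s)
    b=cv2.boxPoints((c,tuple(s),a)); e1=b[1]-b[0]; e2=b[2]-b[1]
    l=e1 if np.linalg.norm(e1)>np.linalg.norm(e2) else e2
    return np.round(c,1),np.round(s,1),round(float(np.degrees(np.arctan2(l[1],l[0])))%180,2)
E
python3 - <<'E'
from h import *
d=np.load("top0.npz"); w=d["w"]; img=d["img"]; hsv=cv2.cvtColor(img,cv2.COLOR_BGR2HSV)
H,S,V=[hsv[...,i] for i in range(3)]
def box(u0,v0,u1,v1):
    m=np.zeros(H.shape,bool); m[v0:v1,u0:u1]=1; return m
def show(n,m):
    p=w[m]; p=p[~np.isnan(p[:,0])]; print(n,len(p),rect(p),"z",np.percentile(p[:,2],[5,50,95]).round(1),"mean",p.mean(0).round(1))
tb=box(200,100,335,175); z=w[...,2]
show("toterim",tb&(H>100)&(H<130)&(S>120)&(z>33)&(z<48))
show("green",tb&(H>45)&(H<85)&(S>100)&(z>33))
show("red",tb&((H<6)|(H>172))&(S>120)&(z>33))
og=(H>6)&(H<22)&(S>100)
show("tab",tb&og&(z>65))
show("divtop",tb&og&(z>30))
show("tube",box(350,175,385,255)&(V>130)&(S<60)&(z>20))
show("tubeR",box(485,150,512,240)&(V>130)&(S<60)&(z>5))
for n,b in (("teeA",(120,205,165,248)),("teeB",(88,218,116,250)),("teeC",(150,255,185,280))):
    m=box(*b)&og; show(n,m&(z>2)); zt=np.nanpercentile(z[m],97); show(n+" web",m&(z>zt-6))
show("brush",box(105,75,145,155)&(z>6)); show("bottle",box(380,110,425,155)&(z>20)); show("coupon",box(225,178,275,218)&(V>150)&(S<60))
E
```

```text
toterim 541 (array([615.8, -29.6]), array([287.7, 137.3]), 88.42) z [33.9 38.2 43. ] mean [613.6 -31.3  38.3]
green 225 (array([ 613.1, -177.7]), array([20.2, 80.7]), 179.46) z [37.  41.1 45.7] mean [ 613.7 -177.6   41.2]
red 211 (array([626.3,  62.6]), array([ 77.3, 143. ]), 97.84) z [36.2 40.5 45.4] mean [618.8 117.6  40.6]
tab 54 (array([615.5, -14.3]), array([38.8,  8. ]), 0.41) z [70.7 74.7 77.8] mean [614.5 -14.7  74.4]
divtop 162 (array([616.4, -15.3]), array([ 14.1, 141.2]), 178.31) z [37.  43.5 76.5] mean [617.2 -15.   52.6]
tube 744 (array([ 403.1, -297.9]), array([ 30.8, 179.5]), 169.82) z [24.8 28.6 32.8] mean [ 402.8 -297.8   28.6]
tubeR 709 (array([ 459.9, -663.1]), array([ 58.8, 204.8]), 175.66) z [24.2 28.7 33.1] mean [ 468.7 -671.1   28.7]
teeA 642 (array([367.6, 303.5]), array([62. , 80.3]), 155.63) z [ 3.5  8.  39.6] mean [367.6 301.7  13.5]
teeA web 93 (array([367.6, 303.5]), array([ 9.5, 76.3]), 154.29) z [35.4 38.5 43.2] mean [367.3 303.8  39.1]
teeB 260 (array([347.1, 412.5]), array([40.7, 52.7]), 161.15) z [ 2.7  6.8 28.3] mean [346.8 411.   10.7]
teeB web 46 (array([347. , 412.2]), array([ 7.2, 52.6]), 162.77) z [23.2 26.3 31.5] mean [347.8 412.3  26.9]
teeC 274 (array([258.8, 234.9]), array([39.6, 54.6]), 92.99) z [ 2.4  5.5 28.1] mean [258.3 234.9   8.5]
teeC web 39 (array([259.5, 233.8]), array([ 2.6, 52.6]), 90.66) z [23.3 27.5 30.2] mean [259.4 233.5  27.3]
brush 794 (array([681.5, 370.5]), array([217.7,  76.3]), 7.72) z [10.  16.8 21.4] mean [687.3 363.5  16.5]
bottle 862 (array([ 615.2, -376.3]), array([57. , 57.8]), 174.28) z [ 36.6 147.2 161.5] mean [ 609.3 -369.4  123.2]
coupon 999 (array([449.7,  16.6]), array([ 76.3, 100.6]), 110.02) z [ 1.4  6.6 11.1] mean [449.4  16.8   6.5]
```

arm_command(plan=[[0,0,0,0,0.136],[0,0,0,0,0.136],[0,0,0,0,0.135],[0,0.0249,-0.0313,0.004,0],[0,0.0249,-0.0313,0.004,0],[0,0.0249,-0.0313,0.004,0],[0,0.0249,-0.0313,0.004,0],[0,0.0249,-0.0313,0.004,0],[0,0.0249,-0.0313,0.004,0],[0,0.0249,-0.0313,0.004,0],[0,0.0249,-0.0313,0.004,0],[0,0.0249,-0.0313,0.004,0],[0,0.0249,-0.0313,0.004,0],[0,0.0249,-0.0313,0.004,0],[0,0.0249,-0.0313,0.004,0],[0,0.0249,-0.0313,0.004,0],[0,0.0249,-0.0313,0.004,0],[0,0.0249,-0.0313,0.004,0],[0,0.0249,-0.0313,0.004,0],[0,0,0,0,0]], newtons=25)

```text
clock: 2.6
eef_pos: [616.4, -12.9, 140.3]
eef_rot: [-3.141, 0.001, -0.015]
wrist_force: [0.3, -0.7, 0.4]
finger_gap: 47.2
finger_force: 0.0
```

arm_command(plan=[[0,-0.001,0.0015,0.031,0],[0,0,0,0.031,0],[0,0,0,0.03,0],[0,0,0,0,0],[-1,0,0,0,0],[-1,0,0,0,0],[-1,0,0,0,0],[-1,0,0,0,0]])

```text
clock: 3.6
eef_pos: [615.1, -16.3, 49.9]
eef_rot: [-3.141, -0.001, -0.017]
wrist_force: [-0.2, 4.2, 3.1]
finger_gap: 10.3
finger_force: 2.5
```

arm_command(plan=[[-1,0,0,0,0],[-1,0,-0.007,0,0],[-1,0,-0.007,0,0],[-1,0,-0.007,0,0],[-1,0,-0.007,0,0],[-1,0,-0.007,0,0],[-1,0,-0.007,0,0],[-1,0,-0.007,0,0],[-1,0,-0.007,0,0],[-1,0,0,0,0],[-1,0,0,0,0]])

```text
clock: 4.97
eef_pos: [616.2, 40.1, 49.9]
eef_rot: [-3.141, -0.001, -0.017]
wrist_force: [0.3, 3.0, 4.7]
finger_gap: 9.9
finger_force: 25.0
```

arm_command(plan=[[0,0,0,0,0],[0,0,0,0,0],[0,0,0,-0.03,0],[0,0,0,-0.035,0],[0,0,0,-0.035,0.161],[0.4,-0.015,0.037,0,0],[0.4,-0.015,0.037,0,0],[0.4,-0.015,0.037,0,0],[0.4,-0.015,0.037,0,0],[0.4,-0.015,0.037,0,0],[0.4,-0.015,0.037,0,0],[0.4,-0.015,0.037,0,0],[0.4,-0.015,0.037,0,0],[0.4,-0.015,0.037,0,0],[0.4,-0.015,0.037,0.03,0],[0.4,0,0,0.03,0],[0.4,0,0,0,0]])

```text
clock: 7.1
eef_pos: [401.6, -297.4, 87.8]
eef_rot: [-3.139, 0.004, -0.179]
wrist_force: [0.2, 0.4, -0.1]
finger_gap: 66.0
finger_force: 0.0
```

```bash
python3 - <<'E'
from h import *
s=manip.read_state();print(s["eef_pos"],s["eef_rot"],s["wrist_force"])
c=cam("top");w=cloud(c);img=c["img"];cv2.imwrite("pics/top1.png",img)
hsv=cv2.cvtColor(img,cv2.COLOR_BGR2HSV);H,S,V=[hsv[...,i] for i in range(3)];z=w[...,2]
m=(H>6)&(H<22)&(S>100)&(z>65)&(w[...,0]>580)&(w[...,0]<650)&(abs(w[...,1])<110); print("tab",w[m].mean(0))
m=(V>130)&(S<60)&(z>20)&(z<36)&(abs(w[...,0]-403)<60)&(abs(w[...,1]+298)<110); print(m.sum(),rect(w[m]))
m=((H<6)|(H>172))&(S>120)&(z>33)&(z<48)&(w[...,1]>107)&(w[...,0]>550)&(w[...,0]<680)&(w[...,1]<140);print("red",rect(w[m]))
E
```

```text
[ 401.56084894 -297.37160994   87.82733374] [-3.13948925  0.00350741 -0.17896214] [ 0.16997289  0.38601644 -0.13586866]
tab [615.12284463  40.53260397  75.64604438]
0 (array([0., 0.]), array([0., 0.]), 0.0)
red (array([618.7, 118.4]), array([20.2, 78. ]), 179.12)
```

View pics/top1.png

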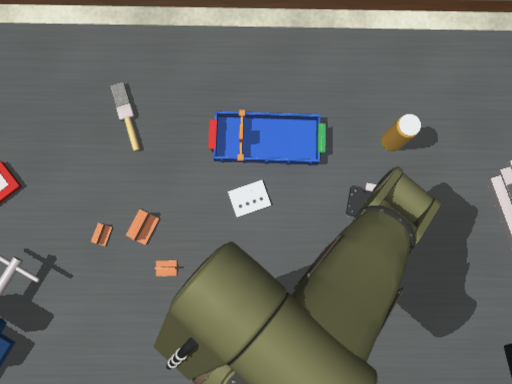

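The picture shows the divider moved to (241,135); the tube is hidden by the arm. Before gripping, I'll check the tube against the look-alike using the first top view.

```bash
python3 - <<'E'
from h import *
a=np.load("top0.npz")["img"]; b=np.load("side0.npz")["img"]
s1=cv2.resize(a[150:270,345:395],None,fx=4,fy=4);s2=cv2.resize(a[140:260,460:512],None,fx=4,fy=4)
s3=cv2.resize(b[60:180,310:370],None,fx=4,fy=4);
o=np.hstack([s1,s2,s3]);print(o.shape);cv2.imwrite("pics/crop.png",o)
w=np.load("top0.npz")["w"];print(w[180:240:12,500:512:5].round(0).tolist())
E
```

```text
(480, 648, 3)
[[[504.0, -663.0, 28.0], [504.0, -676.0, 30.0], [504.0, -690.0, 29.0]], [[471.0, -659.0, 32.0], [472.0, -675.0, 28.0], [471.0, -687.0, 30.0]], [[439.0, -660.0, 25.0], [439.0, -674.0, 25.0], [439.0, -687.0, 26.0]], [[408.0, -666.0, 10.0], [406.0, -670.0, 29.0], [406.0, -683.0, 29.0]], [[377.0, -671.0, -3.0], [376.0, -679.0, 8.0], [374.0, -680.0, 31.0]]]
```

View pics/crop.png

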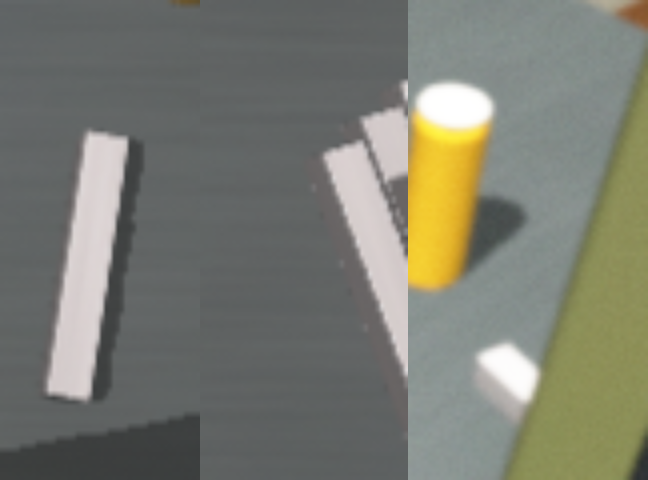

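The crop shows the 180 x 31 mm tube lying alone. The pale thing at the right edge is a larger frame about 800 mm away, out of reach, so this is the tube to grip.

arm_command(plan=[[0.4,0.001,0,0.03,0],[0.4,0,0,0.03,0],[0.4,0,0,0.021,0],[0.4,0,0,0,0],[-1,0,0,0,0],[-1,0,0,0,0],[-1,0,0,0,0],[-1,0,0,0,0],[-1,0,0,0,0],[-1,0,0,-0.02,0],[-1,0,0,-0.03,0],[-1,0,0,-0.03,0],[-1,0,0,-0.03,0],[-1,0,0,0,0]], newtons=45)

```text
clock: 8.9
eef_pos: [404.2, -298.5, 119.5]
eef_rot: [3.14, -0.002, -0.178]
wrist_force: [-0.6, 0.3, -5.4]
finger_gap: 29.7
finger_force: 45.0
```

arm_command(plan=[[-1,0,0,0,-0.173],[-1,0,0,0,-0.173],[-1,0,0,0,-0.173],[-1,0,0,0,-0.173],[-1,0,0,0,-0.173],[-1,0,0,0,-0.173],[-1,0,0,0,-0.173],[-1,0,0,0,-0.173],[-1,0,0,0,-0.173],[-1,0,0,0,-0.174],[-1,0.0258,0.023,0,0],[-1,0.0258,0.023,0,0],[-1,0.0258,0.023,0,0],[-1,0.0258,0.023,0,0],[-1,0.0258,0.023,0,0],[-1,0.0258,0.023,0,0],[-1,0.0258,0.023,0,0],[-1,0.0258,0.023,0,0],[-1,0.0258,0.023,0,0],[-1,0,0,0,0]])

```text
clock: 11.4
eef_pos: [614.9, -67.8, 115.6]
eef_rot: [-3.138, -0.001, 1.555]
wrist_force: [0.1, -0.9, -5.2]
finger_gap: 29.5
finger_force: 45.0
```

```bash
python3 - <<'E'
from h import *
s=manip.read_state();print(s["eef_pos"],s["eef_rot"],s["wrist_force"])
c=cam("side");cv2.imwrite("pics/side1.png",c["img"])
c=cam("top");w=cloud(c);img=c["img"]
hsv=cv2.cvtColor(img,cv2.COLOR_BGR2HSV);H,S,V=[hsv[...,i] for i in range(3)];z=w[...,2]
m=(V>110)&(S<60)&(z>115)&(z<155)&(abs(w[...,0]-616)<40)&(abs(w[...,1]+72)<130); print(m.sum(),w[m].min(0),w[m].max(0))
E
```

```text
[614.85463946 -67.77065572 115.59686696] [-3.13848381e+00 -7.73531744e-04  1.55502544e+00] [ 0.08602525 -0.91170263 -5.17283739]
105 [ 600.19794003 -158.57185875  125.96870051] [630.30611327  18.77315552 141.11059697]
```

View pics/side1.png

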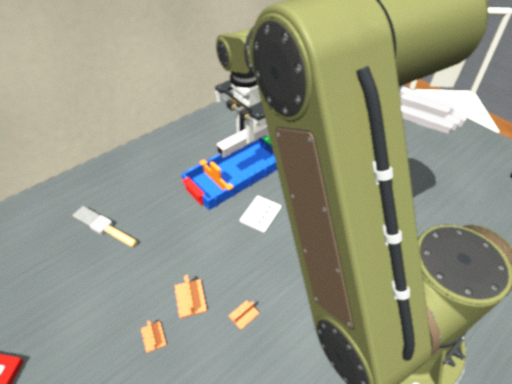

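The side view shows the tube held level above the green bay at about (245,140), with its near end in plain view. I'm lowering it, then feeling for the floor.

arm_command(plan=[[-1,0,0,0.02,0],[-1,0,0,0.025,0],[-1,0,0,0.02,0],[-1,0,0,0.015,0],[-1,0,0,0.01,0],[-1,0,0,0.005,0],[-1,0,0,0,0],[-1,0,0,0,0]])

```text
clock: 12.5
eef_pos: [615.2, -69.7, 24.1]
eef_rot: [3.141, 0.0, 1.553]
wrist_force: [-0.9, 1.3, -3.6]
finger_gap: 29.3
finger_force: 45.0
```

arm_command(plan=[[-1,0,0,0.004,0],[-1,0,0,0.003,0],[-1,0,0,0,0]])

```text
clock: 12.88
eef_pos: [614.6, -69.6, 16.1]
eef_rot: [-3.141, -0.0, 1.553]
wrist_force: [0.7, 0.5, -3.8]
finger_gap: 29.6
finger_force: 45.0
```

arm_command(plan=[[-1,0,0,0.002,0],[-1,0,0,0.002,0],[-1,0,0,0,0]])

```text
clock: 13.25
eef_pos: [614.9, -69.7, 13.8]
eef_rot: [3.141, 0.0, 1.553]
wrist_force: [-8.5, 0.8, 10.9]
finger_gap: 29.5
finger_force: 45.0
```

arm_command(plan=[[-0.2,0,0,0,0],[-0.1,0,0,0,0],[0.1,0,0,0,0],[0.1,0,0,-0.02,0],[0.1,0,0,-0.03,0],[0.1,0,0,-0.035,0],[0.1,0,0,-0.035,0],[0.1,0,0,0,0]])

```text
clock: 14.25
eef_pos: [616.2, -69.8, 136.8]
eef_rot: [3.135, 0.001, 1.553]
wrist_force: [0.3, -0.2, -0.4]
finger_gap: 51.6
finger_force: 0.0
```

```bash
python3 - <<'E'
from h import *
s=manip.read_state();print(s["eef_pos"],s["eef_rot"],s["wrist_force"])
for n in("side","top"):
    c=cam(n);w=cloud(c);img=c["img"]
    hsv=cv2.cvtColor(img,cv2.COLOR_BGR2HSV);H,S,V=[hsv[...,i] for i in range(3)];z=w[...,2]
    m=(V>110)&(S<60)&(z>25)&(z<45)&(abs(w[...,0]-616)<60)&(abs(w[...,1]+72)<130); p=w[m];print(n,m.sum(),p.min(0),p.max(0),np.median(p[:,2]),rect(p))
E
```

```text
[616.19500073 -69.84226749 136.82758969] [3.13536016e+00 9.32464677e-04 1.55285375e+00] [ 0.31388028 -0.2017865  -0.4413677 ]
side 522 [ 559.38322901 -173.10146396   25.08392636] [630.81126212  35.39754316  44.03769403] 35.37597257110997 (array([612.5, -66. ]), array([ 65.2, 214.8]), 101.53)
top 39 [556.04751002   7.89404762  29.21332308] [630.11282446  50.28833207  44.00652567] 33.775756473087995 (array([591.8,  27. ]), array([14.8, 84.3]), 155.85)
```

arm_command(plan=[[0,0,0,0,0.1745],[0,0,0,0,0.1745],[0,0,0,0,0.1745],[0,0,0,0,0.1745],[0,0,0,0,0.1745],[0,0,0,0,0.1745],[0,0,0,0,0.1745],[0,0,0,0,0.1745],[0,0,0,0,0.1745],[0,-0.0004,-0.0275,0,0],[0,-0.0004,-0.0275,0,0],[0,-0.0004,-0.0275,0,0],[0,-0.0004,-0.0275,0,0],[0,0,0,0,0]])

```text
clock: 16.1
eef_pos: [614.6, 41.8, 131.5]
eef_rot: [-3.142, 0.002, -0.016]
wrist_force: [0.7, -0.4, 0.2]
finger_gap: 47.1
finger_force: 0.0
```

arm_command(plan=[[0,0,0,0.028,0],[0,0,0,0.028,0],[0,0,0,0.026,0],[0,0,0,0,0],[-1,0,0,0,0],[-1,0,0,0,0],[-1,0,0,0,0],[-1,0,0,0,0],[-1,0,0,0,0]], newtons=30)

```text
clock: 17.23
eef_pos: [615.3, 40.3, 50.8]
eef_rot: [3.142, -0.0, -0.018]
wrist_force: [-1.2, 0.6, 2.4]
finger_gap: 9.8
finger_force: 30.0
```

arm_command(plan=[[-1,0,0.003,0,0],[-1,0,0.003,0,0],[-1,0,0.003,0,0],[-1,0,0.003,0,0],[-1,0,0.002,0,0],[-1,0,0.002,0,0],[-1,0,0.002,0,0],[-1,0,0,0,0]])

```text
clock: 18.23
eef_pos: [614.9, 22.6, 50.8]
eef_rot: [-3.141, -0.0, -0.018]
wrist_force: [-1.4, 3.3, 4.3]
finger_gap: 9.8
finger_force: 30.0
```

arm_command(plan=[[-1,0,0.001,0,0],[-1,0,0.001,0,0],[-1,0,0.001,0,0],[-1,0,0,0,0]])

```text
clock: 18.73
eef_pos: [614.9, 20.2, 50.8]
eef_rot: [-3.14, -0.0, -0.017]
wrist_force: [-1.7, 8.2, 5.2]
finger_gap: 9.9
finger_force: 30.0
```

arm_command(plan=[[-1,0,0.001,0,0],[-1,0,0.001,0,0],[-1,0,0,0,0]])

```text
clock: 19.1
eef_pos: [614.8, 18.2, 50.8]
eef_rot: [-3.14, -0.0, -0.017]
wrist_force: [-2.1, 7.4, 5.3]
finger_gap: 9.7
finger_force: 30.0
```

arm_command(plan=[[-1,0,0.001,0,0],[-1,0,0,0,0]])

```text
clock: 19.35
eef_pos: [614.8, 17.2, 50.8]
eef_rot: [-3.14, -0.0, -0.017]
wrist_force: [-1.2, 6.6, 6.1]
finger_gap: 9.7
finger_force: 30.0
```

arm_command(plan=[[-1,0,0.0005,0,0],[-1,0,0,0,0]])

```text
clock: 19.6
eef_pos: [614.8, 16.7, 50.8]
eef_rot: [-3.14, -0.0, -0.017]
wrist_force: [-1.4, 7.9, 5.4]
finger_gap: 10.0
finger_force: 30.0
```

arm_command(plan=[[-1,0,0.0005,0,0],[-1,0,0,0,0]])

```text
clock: 19.85
eef_pos: [614.8, 16.3, 50.8]
eef_rot: [-3.14, -0.0, -0.017]
wrist_force: [-1.5, 7.7, 5.6]
finger_gap: 9.5
finger_force: 30.0
```

arm_command(plan=[[-1,0,0.0005,0,0],[-1,0,0,0,0]])

```text
clock: 20.1
eef_pos: [614.8, 15.8, 50.8]
eef_rot: [-3.14, -0.0, -0.017]
wrist_force: [-0.8, 7.9, 5.0]
finger_gap: 9.7
finger_force: 30.0
```

arm_command(plan=[[-1,0,0.0003,0,0],[-1,0,0,0,0]])

```text
clock: 20.35
eef_pos: [614.8, 15.5, 50.8]
eef_rot: [-3.14, -0.0, -0.017]
wrist_force: [-0.9, 7.6, 6.1]
finger_gap: 10.0
finger_force: 30.0
```

arm_command(plan=[[-1,0,0.0004,0,0],[-1,0,0,0,0]])

```text
clock: 20.6
eef_pos: [614.8, 15.0, 50.8]
eef_rot: [-3.14, -0.0, -0.017]
wrist_force: [-2.0, 7.8, 5.8]
finger_gap: 9.6
finger_force: 30.0
```

arm_command(plan=[[-1,0,0.0004,0,0],[-1,0,0,0,0]])

```text
clock: 20.85
eef_pos: [614.8, 15.0, 50.8]
eef_rot: [-3.14, -0.0, -0.017]
wrist_force: [-1.9, 9.3, 5.1]
finger_gap: 9.6
finger_force: 30.0
```

arm_command(plan=[[-1,0,0.0004,0,0],[-1,0,0,0,0]])

```text
clock: 21.1
eef_pos: [614.8, 14.9, 50.8]
eef_rot: [-3.139, -0.0, -0.017]
wrist_force: [-0.9, 12.2, 5.1]
finger_gap: 9.6
finger_force: 30.0
```

arm_command(plan=[[-1,0,0.0004,0,0],[-1,0,0,0,0]])

```text
clock: 21.35
eef_pos: [614.8, 14.9, 50.8]
eef_rot: [-3.139, -0.0, -0.017]
wrist_force: [-1.1, 15.5, 5.7]
finger_gap: 9.7
finger_force: 30.0
```

arm_command(plan=[[-1,0,0.0004,0,0],[-1,0,0,0,0],[-1,0,0,0,0]])

```text
clock: 21.72
eef_pos: [614.8, 14.9, 50.8]
eef_rot: [-3.138, -0.0, -0.017]
wrist_force: [-0.5, 17.1, 5.6]
finger_gap: 9.6
finger_force: 30.0
```

arm_command(plan=[[-1,0,-0.001,0,0],[-1,0,-0.001,0,0],[-1,0,0,0,0],[-0.5,0,0,0,0],[0,0,0,0,0],[0,0,0,-0.03,0],[0,0,0,-0.035,0],[0,0,0,-0.035,0],[0,-0.0252,-0.0284,0,0],[0,-0.0252,-0.0284,0,0],[0,-0.0252,-0.0284,0,0],[0,-0.0252,-0.0284,0,0],[0,-0.0252,-0.0284,0,0],[0,-0.0252,-0.0284,0,0],[0,-0.0252,-0.0284,0,0],[0,-0.0252,-0.0284,0,0],[0,-0.0252,-0.0284,0,0],[0,-0.0252,-0.0284,0,0]])

```text
clock: 23.98
eef_pos: [367.0, 303.6, 150.4]
eef_rot: [3.141, -0.0, -0.018]
wrist_force: [0.7, 0.3, 0.2]
finger_gap: 46.8
finger_force: 0.0
```

arm_command(plan=[[0,0,0,0,-0.17],[0,0,0,0,-0.17],[0,0,0,0,-0.17],[0,0,0,0,-0.17],[0,0,0,0,-0.17],[0,0,0,0,-0.17],[0,0,0,0,-0.17],[0,0,0,0,-0.17],[0,0,0,0,-0.17],[0,0,0,0,-0.17],[0,0,0,0,-0.17],[0,0,0,0,-0.17],[0,0,0,0,-0.17],[0,0,0,0,-0.17],[0,0,0,0,-0.17],[0,0,0,0.03,-0.17],[0,0,0,0.03,0],[0,0,0,0,0]])

```text
clock: 26.22
eef_pos: [367.0, 302.2, 89.0]
eef_rot: [-3.138, -0.002, 2.702]
wrist_force: [0.8, 0.4, 0.0]
finger_gap: 47.0
finger_force: 0.0
```

```bash
python3 - <<'E'
from h import *
s=manip.read_state();print(s["eef_pos"],s["eef_rot"],s["wrist_force"])
c=cam("top");w=cloud(c);img=c["img"];cv2.imwrite("pics/top2.png",img)
hsv=cv2.cvtColor(img,cv2.COLOR_BGR2HSV);H,S,V=[hsv[...,i] for i in range(3)];z=w[...,2]
B=(abs(w[...,0]-616)<66)&(w[...,1]<135)&(w[...,1]>-200)
m=(H>6)&(H<22)&(S>100)&(z>65)&B; print("tab",w[m].mean(0))
m=(V>110)&(S<60)&(z>25)&(z<45)&B; print(rect(w[m]),np.median(z[m]))
E
```

```text
[366.99688973 302.20279073  89.00676313] [-3.13830551e+00 -1.69520927e-03  2.70186657e+00] [0.81600654 0.43154554 0.04577233]
tab [616.7741676   15.41935334  74.12500969]
(array([627.1, -73.5]), array([118.3, 186.7]), 92.65) 33.380169438866574
```

View pics/top2.png

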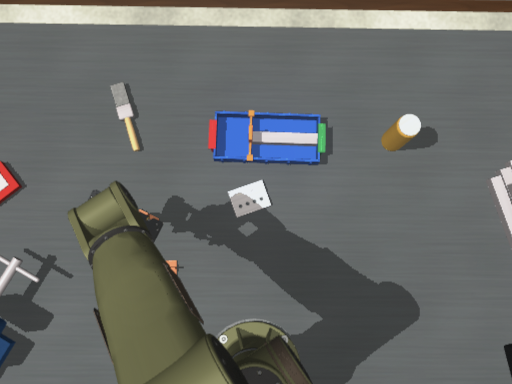

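The top view shows the tube tight between the divider at (251,135) and the green end. I'm descending onto the tee's web.

arm_command(plan=[[0,0,0.001,0.03,0],[0,0,0,0.028,0],[0,0,0,0.014,0],[0,0,0,0,0],[-1,0,0,0,0],[-1,0,0,0,0],[-1,0,0,0,0],[-1,0,0,0,0],[-1,0,0,0,0],[-1,0,0,0,0]], newtons=45)

```text
clock: 27.52
eef_pos: [368.2, 303.9, 18.6]
eef_rot: [3.142, 0.0, 2.702]
wrist_force: [-1.3, -1.0, 4.4]
finger_gap: 7.7
finger_force: 45.0
```

arm_command(plan=[[-1,0,0,-0.02,0],[-1,0,0,-0.03,0],[-1,0,0,-0.03,0],[-1,0,0,-0.03,0.164],[-1,0,0,0,0.164],[-1,0,0,0,0.164],[-1,0,0,0,0.164],[-1,0,0,0,0.164],[-1,0,0,0,0.164],[-1,0,0,0,0.165],[-1,-0.0263,0.0282,0,0],[-1,-0.0263,0.0282,0,0],[-1,-0.0263,0.0282,0,0],[-1,-0.0263,0.0282,0,0],[-1,-0.0263,0.0282,0,0],[-1,-0.0263,0.0282,0,0],[-1,-0.0263,0.0282,0,0],[-1,-0.0263,0.0282,0,0],[-1,-0.0263,0.0282,0,0],[-1,0,0,0,0]])

```text
clock: 30.02
eef_pos: [618.4, 60.9, 127.1]
eef_rot: [-3.14, 0.0, 1.551]
wrist_force: [-1.1, 0.5, -4.4]
finger_gap: 7.9
finger_force: 45.0
```

```bash
python3 - <<'E'
from h import *
s=manip.read_state();print(s["eef_pos"],s["eef_rot"],s["wrist_force"],s["finger_gap"])
for n in("side","top"):
    c=cam(n);w=cloud(c);img=c["img"]
    hsv=cv2.cvtColor(img,cv2.COLOR_BGR2HSV);H,S,V=[hsv[...,i] for i in range(3)];z=w[...,2]
    m=(H>4)&(H<22)&(S>90)&(z>95)&(abs(w[...,0]-616)<70)&(abs(w[...,1]-63)<70); p=w[m]
    print(n,m.sum(),rect(p) if m.sum() else 0, np.percentile(p,[1,99],axis=0).round(1).tolist() if m.sum() else 0)
    if n=="side": cv2.imwrite("pics/side2.png",cv2.resize(img[60:240,140:320],None,fx=3,fy=3))
E
```

```text
[618.43609636  60.93511131 127.10779061] [-3.14002060e+00  2.86766012e-04  1.55093930e+00] [-1.05204319  0.5421071  -4.44451261] 7.863621652190853
side 377 (array([616.5,  58.6]), array([79.8, 59.7]), 88.38) [[586.9, 21.8, 111.4], [642.4, 98.5, 248.0]]
top 0 0 0
```

View pics/side2.png

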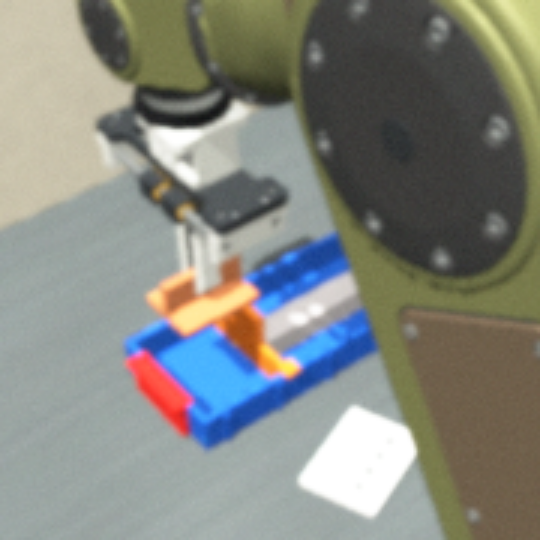

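The side view shows the tee held level, web up, above the red bay at crop (205,300). I'm settling and centring it before going down.

arm_command(plan=[[-1,0.001,0,0.01,0],[-1,0,0,0,0],[-1,0,0,0,0]])

```text
clock: 30.5
eef_pos: [617.6, 64.2, 118.4]
eef_rot: [-3.141, -0.0, 1.554]
wrist_force: [0.4, -0.1, -4.0]
finger_gap: 7.8
finger_force: 45.0
```

```bash
python3 - <<'E'
from h import *
s=manip.read_state();print(s["eef_pos"],s["eef_rot"],s["wrist_force"],s["finger_gap"])
c=cam("side");w=cloud(c);img=c["img"]
hsv=cv2.cvtColor(img,cv2.COLOR_BGR2HSV);H,S,V=[hsv[...,i] for i in range(3)];z=w[...,2]
O=(H>4)&(H<22)&(S>90)&(abs(w[...,0]-616)<70)
p=w[O&(z>90)&(z<150)&(abs(w[...,1]-63)<70)];print(rect(p),np.percentile(p,[1,99],axis=0).round(1).tolist())
p=w[O&(z>45)&(z<80)&(abs(w[...,1]-15)<30)];print("tab",len(p),np.percentile(p,[2,50,98],axis=0).round(1).tolist())
m=((H<6)|(H>172))&(S>120)&(z>33)&(z<48)&(abs(w[...,1]-118)<25);print("red",np.percentile(w[m],[2,50,98],axis=0).round(1).tolist())
E
```

```text
[617.62036771  64.20365635 118.44509638] [-3.14144289e+00 -3.19451377e-05  1.55387414e+00] [ 0.3964425  -0.10031782 -4.02385619] 7.786245387480243
(array([618.3,  62.9]), array([65.6, 78.9]), 90.87) [[586.0, 24.6, 101.5], [646.8, 101.8, 141.0]]
tab 60 [[595.3, 11.3, 46.3], [603.6, 16.0, 59.3], [626.1, 17.8, 76.7]]
red [[580.2, 108.2, 39.2], [616.2, 117.4, 42.5], [654.4, 125.3, 45.6]]
```

arm_command(plan=[[-1,-0.0005,0,0.02,0],[-1,0,0,0.02,0],[-1,0,0,0.018,0],[-1,0,0,0.012,0],[-1,0,0,0.01,0],[-1,0,0,0.005,0],[-1,0,0,0,0],[-1,0,0,0,0]])

```text
clock: 31.55
eef_pos: [618.1, 63.3, 34.0]
eef_rot: [3.141, -0.0, 1.553]
wrist_force: [0.4, 0.3, -3.9]
finger_gap: 7.8
finger_force: 45.0
```

arm_command(plan=[[-1,0,0,0.003,0],[-1,0,0,0.003,0],[-1,0,0,0,0],[-1,0,0,0,0]])

```text
clock: 32.05
eef_pos: [617.8, 63.3, 27.5]
eef_rot: [3.142, 0.0, 1.553]
wrist_force: [0.0, -0.7, -4.4]
finger_gap: 7.3
finger_force: 45.0
```

arm_command(plan=[[-1,0,0,0.002,0],[-1,0,0,0.0015,0],[-1,0,0,0,0]])

```text
clock: 32.42
eef_pos: [617.8, 63.3, 23.8]
eef_rot: [-3.141, 0.0, 1.553]
wrist_force: [-0.8, 0.6, -4.5]
finger_gap: 7.7
finger_force: 45.0
```

arm_command(plan=[[-1,0,0,0.001,0],[-1,0,0,0,0]])

```text
clock: 32.67
eef_pos: [617.9, 63.3, 23.6]
eef_rot: [3.141, 0.0, 1.553]
wrist_force: [-4.4, -0.3, 4.6]
finger_gap: 7.8
finger_force: 45.0
```

Touched down. I'll release gently and lift clear.

arm_command(plan=[[-0.7,0,0,0,0],[-0.5,0,0,0,0],[-0.4,0,0,0,0],[-0.4,0,0,-0.02,0],[-0.4,0,0,-0.03,0],[-0.4,0,0,-0.04,0],[-0.4,0,0,-0.04,0],[0,-0.04,-0.04,-0.03,0],[0,-0.03,-0.05,0,0],[0,0,-0.05,0,0],[0,0,-0.05,0,0],[0,0,0,0,0],[0,0,0,0,0]])

```text
clock: 34.3
eef_pos: [428.5, -2.5, 183.5]
eef_rot: [3.139, 0.0, 1.553]
wrist_force: [0.5, 0.2, 0.3]
finger_gap: 47.3
finger_force: 0.0
```

```bash
python3 - <<'E'
from h import *
s=manip.read_state();print(s["eef_pos"],s["wrist_force"])
for n in("top","side"):
    c=cam(n);w=cloud(c);img=c["img"]
    if n=="top": cv2.imwrite("pics/top3.png",cv2.resize(img[90:190,190:350],None,fx=4,fy=4))
    hsv=cv2.cvtColor(img,cv2.COLOR_BGR2HSV);H,S,V=[hsv[...,i] for i in range(3)];z=w[...,2]
    O=(H>4)&(H<22)&(S>90)&(abs(w[...,0]-616)<60)
    for k,m in(("tee",O&(z>4)&(z<60)&(abs(w[...,1]-65)<43)),("web",O&(z>38)&(z<60)&(abs(w[...,1]-65)<43)),("tab",O&(z>65)&(abs(w[...,1]-15)<30))):
        p=w[m]; print(n,k,len(p),rect(p) if len(p)>3 else 0,np.median(p[:,2]) if len(p) else 0)
E
```

```text
[428.49045638  -2.51512269 183.51468351] [0.48874727 0.24915587 0.34532556]
top tee 557 (array([618.2,  63.4]), array([78.5, 58.8]), 89.23) 13.20251156055133
top web 97 (array([618.4,  63.3]), array([78.4,  9.5]), 87.88) 43.389681197108985
top tab 57 (array([616.3,  14.7]), array([41.1,  7.9]), 0.71) 75.58538971106714
side tee 268 (array([602.8,  64.9]), array([85.1, 37.1]), 88.64) 28.630260777246463
side web 78 (array([614.8,  70. ]), array([33. , 88.5]), 109.21) 43.33416736250007
side tab 25 (array([615.9,  13. ]), array([ 9.8, 40.9]), 178.41) 70.55038650041308
```

View pics/top3.png

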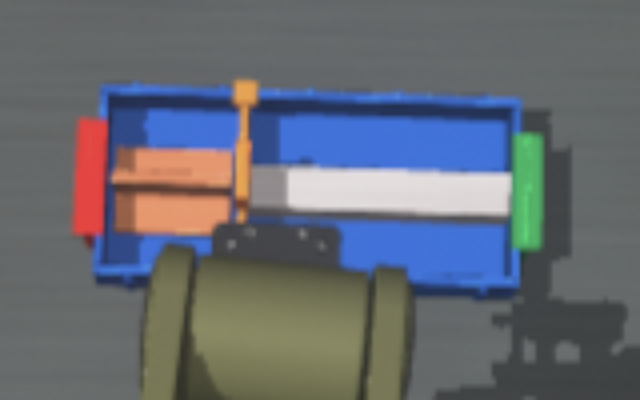

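The crop shows the tube tight between the divider (243,150) and the green wall (515,190), and the tee flat with its web up in the red bay at (175,190). The robot is clear, so I'm handing in.

```bash
python3 -c "
from cell import ticket; print(ticket.sign_off())"
```

```text
the job is handed in; nothing more can be done
None
```

The job is handed in at about 34 s, but the sign-off gave no verdict: the tube sits tight against the green wall (final push about 17 N), and the T-piece stands flat, web up, in the red bay.

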